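Set a plug gauge under the sighting window and hold the shutter half open

ROBOT

A 6-joint arm with a two-finger parallel gripper is mounted at the origin on a cart in front of the work surface, level with it; the furniture and walls round the work are solid. World frame = base frame: x ahead of the robot, y to its left, z up, the work surface at z = 0. Lengths are in m, angles in degrees, forces in N, time in s.
With the tool pointing down it reaches from about 0.35 to 0.975 m from the base axis. Payload 4.9 kg.
Tool frame: the origin (TCP) lies midway between the tips of the shut fingers; the grasp point (between the pads) lies 19 mm behind it (grip_point_offset is the distance from the TCP to the grasp point, in m); z points along the fingers, y is the line along which they close (so a half turn about z gives the same grasp; the last joint's range is limited). The gripper opens to 85 mm and grips with 20 to 120 N. Pads are 22 mm wide; open, the fingers measure 114 mm over their backs; the gripper's body (76 mm by 85 mm) begins 54 mm behind the grasp point. The pads swing forward as they close: fully open they stand 13 mm farther back than shut.
Start: joints at [35.695, 3.019, 92.412, -0, 84.569, -6.818], TCP at [0.461, 0.422, 0.231] pointing down, gripper open.
Joint ranges: [-172.51, 172.51], [-57.92, 126.97], [3.15, 148.05], [-58.71, 238.71], [5.1, 150.11], [-179.66, 179.66]. Speed limits (degrees/s): [147.25, 147.25, 180, 180, 180, 180].

INTERFACE

Orientations are given as a 3x3 rotation matrix whose columns are the frame's x, y, z axes.
In Python, from workcell import * gives the robot as it stands.
- The arm moves only by the tool servo_tool, never from a script. Its argument "steps" is a list of rows, each an object with "hand": the gripper's target within -1 to 1 (shut at 1, half-way at 0, fully open at -1); "offset": the shift along the tool's x, y, z in m, a list of three; "turn": the turn, a rotation vector about the tool's x, y, z in degrees, a list of three. A call has exactly 5 rows; each row is the pose to reach, as a shift and turn from the pose commanded when the call began, along the tool's axes at that moment; what a row does not reach only later rows make up. A row lasts 1/8 s, in which the tool goes at most 62.5 mm and 10.7 degrees, less where a joint would pass 70% of its speed; a pose out of reach is approached as far as the arm can. A call with a gripper value outside its range is refused whole. The fingers move at their own pace and stop on an object; the grip force is fixed at half the most. Time passes only in rows, so rows that repeat a pose let the fingers close, or fill a call up. It gives the time, the measured TCP pose, the force, the opening and the grip force at its end, in the units of the state.
- get_state(): the state, without advancing time (a new reading comes with each control period).
- grab_frame(name): name is "scene" or "top"; returns (picture, depth): 480x640x3 uint8, blue, green, red; 480x640 float32, m along the optical axis (not along the pixel's ray), 0 where there is no reading.
- camera_params(name): a dict with "vertical_fov" (degrees; the focal length in pixels is half the picture's height over the tangent of half this angle, whatever the lens; pixels are square), "cx", "cy" (the principal point, pixels), "world_to_cam" (4x4, takes a point from world to camera coordinates). Camera axes: x right, y down, z forward; pixel columns grow to the right and rows downward; lengths in m; the calibration is good to about 2 mm. A picture is of the moment at which its call begins. camera_params takes no time and is no camera call.
- close_job(): hands the job in; it is judged then, once.
The state is a dict: "time": time; "q": joint angles; "qd": joint speeds; "effort": joint torques, N m; "tool_pos": TCP position; "orientation": TCP orientation; "wrist_force": force on the tool from outside, world axes, zero at the start; "torque": the same for the moment, N m; "gripper_width": finger opening in m; "gripper_force": force on a finger pad.
Only numpy, scipy, OpenCV 4.12 (cv2) and the standard library are available. Lean on these libraries where they do the work, as an engineer would, in place of code of your own. Each camera call takes 0.05 s, during which the arm holds its last target. There are 200 camera calls.

TASK

The plug gauge lies in the open end of the sighting fixture's trough: slide it along the trough, under the bridge, until its leading end rests against the stop, while the shutter stays shut. Then take the upright tab on the bridge, pull the sprung shutter to half of its travel (the middle mark) and hold it there: finish with the gripper still holding the shutter half open, because it springs shut when let go. Leave the other things on the plate where they are.

Things in the scene. Friction and masses are not known exactly. Their poses are not given: they have to be found in the camera images.
- sight_fixture: Metal sighting fixture fixed to the plate: a long trough along its y axis, crossed near its end by a bridge carrying a sprung shutter. Origin on the plate, below the centre of the bridge's window. Its x axis points roughly away from the robot (yaw -0.35 to 0.2), y to the left along the trough towards the stop, z up. A tall monitor (left) and lamp box stand close behind it.
- trough_mouth (a point): Open end of the trough, on its floor, on the centre line; 190 mm towards -y from the fixture's origin. The floor is 8 mm above the plate, 24 mm wide inside; the side walls are 4 mm thick, tops 15 mm above the plate.
- trough_stop (a point): Face of the stop at the trough's end, on the centre line, 18.5 mm above the plate; 18 mm towards +y from the fixture's origin, under the bridge.
- window (a point): Centre of the window (50 mm along x, 24 mm along y) in the bridge's top face, 46 mm above the plate. The bridge spans y -26 to +26, x -105 to +100 mm of the fixture; its underside is 36 mm up. Shutter guides along x on top reach 52 mm up, with engraved marks for shut, half and fully open; the spring barrel behind the window (x +29 to +99 mm) reaches 66 mm.
- gauge_mid (a point): Centre of the steel plug gauge, on its axis. A rod 118 mm long (59 mm each way), 0.14 kg, lying along the trough, axis 18.5 mm above the plate: steel end 21 mm dia x 32 mm long towards the stop, dark grip 15 mm dia, short 21 mm steel end at the rear. Home, this centre is 59 mm short of the stop's face; it starts 44 to 74 mm before that. Slides easily, e.g. pushed on its rear end face.
- shutter_tab (a point): Middle of the shutter's upright dark tab, 67 mm above the plate: 12 mm thick along the fixture's x, 24 mm wide along y, standing free from 50 to 84 mm above the plate. When shut it is 40 mm towards -x from the window's centre; it moves with the shutter towards -x.
- shutter (a joint): Shutter travel in m: 0 shut, 0.025 half, 0.050 fully open; grows as the tab is pulled along the fixture's -x, roughly towards the robot. A spring closes it: 4.5 N when shut, rising 3 N per 10 mm (12 N at half, 19.5 N fully open); friction 0.5 N. It springs shut if let go.
- bushing_2: Bystander: small turned steel bushing, 23 mm dia, 16 mm high, loose; origin under its centre.
- gauge_block_2: Bystander: steel gauge block 30 x 9 x 25 mm high, loose; origin under its centre.
- gear: Bystander: steel gear 51 mm dia, 20 mm high, loose; origin under its centre.

How it is judged:
By the outcome, as a careful person would: the job done as asked, in the order asked, and still so for the second after the job is handed in, while the arm keeps its last pose, push and grip.
It also fails if it takes over 48 s, if anything falls off the work surface, if the arm or the gripper's body presses on something with over 40 N, if the wrist force passes 120 N, or if a joint passes its speed limit or range.

## Working session

There is one attempt and no reset: what is moved stays moved. The work goes in short steps, Python scripts to look and compute and a tool call to move; the robot and the scene stay as the last step left them, time stands still between calls to the robot, and variables do not carry over. Pictures are saved under pics/ and viewed, at most 10 in all, crops included, and the job is handed in when it is done.

Besides the shell and the picture viewer there is one more tool, called in YAML: its name, and indented under it one key for each argument. servo_tool: Moves the arm, as the interface text tells. Its arguments: {"type":"object","properties":{"steps":{"type":"array","items":{"type":"object","properties":{"hand":{"type":"number"},"offset":{"type":"array","items":{"type":"number"}},"turn":{"type":"array","items":{"type":"number"}}}}}},"required":["steps"]}

```bash
mkdir -p pics
cat > h.py <<'E'
from workcell import *
import numpy as np, cv2
def cam(n):
    p=camera_params(n); f=240/np.tan(np.radians(p["vertical_fov"]/2)); return p,f,np.array(p["world_to_cam"])
def ray(n,u,v,z):
    p,f,T=cam(n); Ti=np.linalg.inv(T); d=Ti[:3,:3]@np.array([(u-p["cx"])/f,(v-p["cy"])/f,1]); o=Ti[:3,3]
    return o+d*(z-o[2])/d[2]
def proj(n,P):
    p,f,T=cam(n); c=T[:3,:3]@np.asarray(P,float)+T[:3,3]; return np.array([p["cx"]+f*c[0]/c[2],p["cy"]+f*c[1]/c[2]])
def cloud(n,D):
    p,f,T=cam(n); v,u=np.mgrid[:480,:640]; C=np.stack([(u-p["cx"])/f*D,(v-p["cy"])/f*D,D],-1)
    Ti=np.linalg.inv(T); return C@Ti[:3,:3].T+Ti[:3,3]
E
python3 - <<'E'
from h import *
for n in("scene","top"):
    I,D=grab_frame(n); cv2.imwrite(f"pics/{n}0.png",I); np.save(f"{n}0.npy",D); p,f,T=cam(n)
    print(n,p,f, np.linalg.inv(T)[:3,3])
s=get_state();print(s)
E
```

```text
scene {'vertical_fov': 43.97995533627185, 'cx': 316.8456304456411, 'cy': 244.70134496050855, 'world_to_cam': array([[ 0.80401525, -0.59454569, -0.00865506, -0.40353416],
       [-0.45186426, -0.6014737 , -0.65882325,  0.33838332],
       [ 0.38649473,  0.53361485, -0.75224797,  0.64918427],
       [ 0.        ,  0.        ,  0.        ,  1.        ]])} 594.3201364879975 [ 0.22644464 -0.38280519  0.70778973]
top {'vertical_fov': 43.11523543288669, 'cx': 323.4372309301026, 'cy': 245.53013691672203, 'world_to_cam': array([[ 1.95166165e-02, -9.99809311e-01, -6.65244739e-04,
         7.73832451e-02],
       [-9.96147728e-01, -1.93882381e-02, -8.55207602e-02,
         5.43831180e-01],
       [ 8.54915544e-02,  2.33175792e-03, -9.96336167e-01,
         9.28491178e-01],
       [ 0.00000000e+00,  0.00000000e+00,  0.00000000e+00,
         1.00000000e+00]])} 607.4832943148994 [0.46084778 0.0857474  0.97164968]
{'time': 0.1, 'q': array([ 3.56945494e+01,  3.05601195e+00,  9.24858499e+01, -2.14071504e-03,
        8.45679408e+01, -6.81920329e+00]), 'qd': array([ 0.07981224, -0.03559325, -0.22859407, -0.0734907 , -0.10097185,
        0.02915257]), 'effort': array([ 5.69024160e-04, -3.94903958e+01, -3.71364713e+01, -9.26169469e-05,
        3.88335800e-03, -3.40282486e-05]), 'tool_pos': array([0.46024242, 0.42200221, 0.23014157]), 'orientation': array([[-6.75769644e-01,  7.37111276e-01, -1.53469394e-03],
       [ 7.37112849e-01,  6.75768695e-01, -1.14836659e-03],
       [ 1.90624163e-04, -1.90727391e-03, -9.99998163e-01]]), 'wrist_force': array([-0.72056313, -0.21649441, -0.04910458]), 'torque': array([-0.00919676, -0.00295002,  0.00821316]), 'gripper_force': 0.0, 'gripper_width': 0.08566590285956886}
```

View pics/scene0.png

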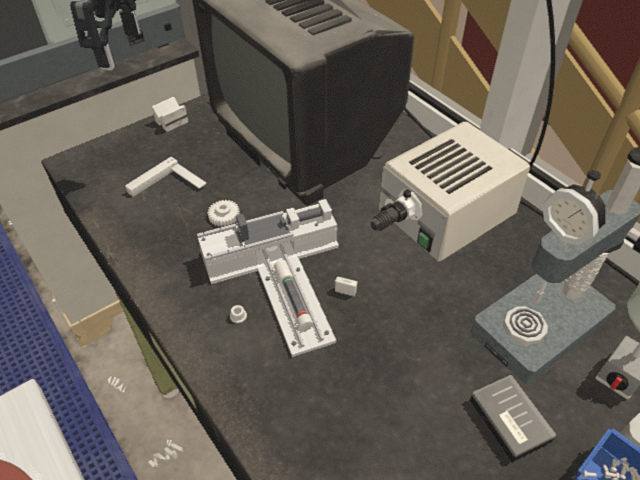

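View pics/top0.png

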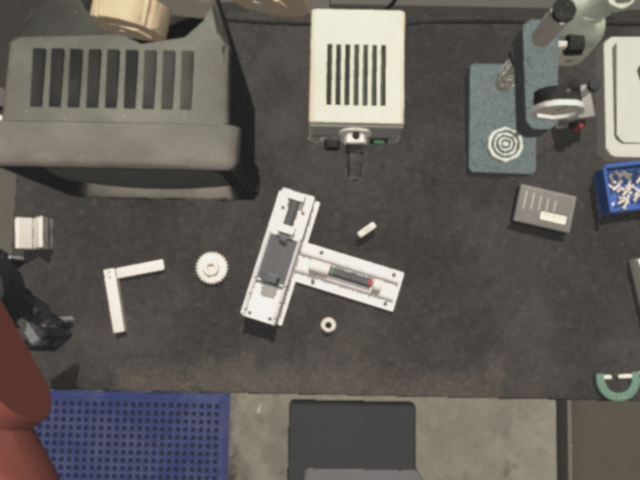

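The scene view shows the bridge running from (200,250) to (335,225), with the trough reaching down to (310,345) and the gauge in it. In the top view the fixture spans (245–403, 188–325), with the trough mouth near (398,290), the bushing at (328,325), the block at (366,230) and the gear at (211,268).

Run:
```python
from h import *
I=cv2.imread("pics/top0.png"); c=I[175:340,235:415]; cv2.imwrite("pics/c0.png",cv2.resize(c,None,fx=4,fy=3.6,interpolation=cv2.INTER_CUBIC) if 0 else cv2.resize(c,(180*36//10,165*36//10),interpolation=cv2.INTER_CUBIC))
D=np.load("top0.npy"); P=cloud("top",D)
g=cv2.cvtColor(I,cv2.COLOR_BGR2GRAY)
# bridge top points via height
m=np.zeros(g.shape,bool); m[180:335,235:410]=1
b=m&(P[...,2]>.040)&(P[...,2]<.058); pts=P[b][:,:2].astype(np.float32); print("bridge",b.sum(),cv2.minAreaRect(pts))
t=m&(P[...,2]>.058); print("high",t.sum()); 
n,l,s,ce=cv2.connectedComponentsWithStats(t.astype(np.uint8))
for i in range(1,n):
    if s[i,4]>8: print(s[i],P[l==i].mean(0),P[l==i].max(0),P[l==i].min(0))
w=m&(g>150)&(P[...,2]>.003)&(P[...,2]<.03); n,l,s,ce=cv2.connectedComponentsWithStats(w.astype(np.uint8))
for i in range(1,n):
    if s[i,4]>60: print("low",s[i],cv2.minAreaRect(P[l==i][:,:2].astype(np.float32)),P[l==i][:,2].mean())
print("plate z",np.median(P[360:385,250:400,2]))
```

```text
bridge 3912 ((0.5328230261802673, 0.18657048046588898), (0.11500831693410873, 0.20489619672298431), 73.9784927368164)
high 1267
[235 180  22  19 404] [0.61227564 0.20008165 0.12046238] [0.63566099 0.22305238 0.97164968] [0.46084778 0.0857474  0.05800403]
[350 180   9   2  17] [0.63568731 0.04385486 0.07807872] [0.63618579 0.05034959 0.0833894 ] [0.63537962 0.03806444 0.07223624]
[277 190  29  52 600] [0.58453051 0.13832132 0.0686683 ] [0.6227511  0.15803263 0.97164968] [0.46084778 0.0857474  0.05802165]
[261 272  18  13 151] [0.48784919 0.16528813 0.08871412] [0.49652085 0.17821486 0.97164968] [0.46084778 0.0857474  0.0591824 ]
low [241 190  41 123 241] ((0.5338014364242554, 0.18802912533283234), (0.004730654880404472, 0.2037392258644104), 73.90803527832031) 0.00837440562482545
low [ 278  201  126  124 4158] ((0.4942518174648285, 0.05060097575187683), (0.1719643920660019, 0.2043846845626831), 74.13017272949219) 0.010919697880947661
low [358 222  18  15 123] ((0.5700448155403137, 0.021424926817417145), (0.01107958983629942, 0.030202601104974747), 36.125244140625) 0.024331132341972494
low [321 317  15  15 118] ((0.41876426339149475, 0.07838967442512512), (0.021283861249685287, 0.02124888449907303), 45.85947036743164) 0.01091463697505936
plate z 0.0009389842732122067
```

View pics/c0.png

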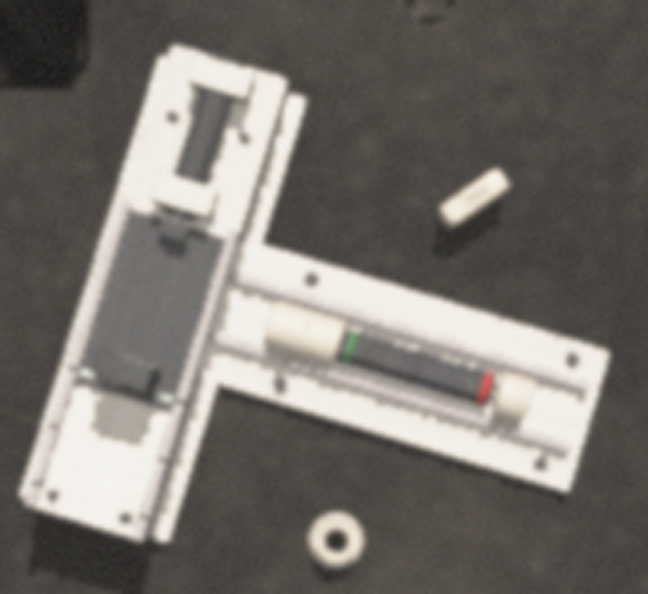

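The crop shows the bridge-top corners at about (165,45), (290,80), (150,543) and (25,495). It also shows the mouth edge from (608,352) to (570,490), the tab top near (125,375), and the gauge from (268,325) to (530,398).

```bash
cat > m.py <<'E'
from h import *
def px(x,y): return 235+(x+.5)/3.6-.5,175+(y+.5)/3.6-.5
for nm,(x,y),z in [("bTL",(165,45),.046),("bTR",(290,80),.046),("bBR",(147,540),.046),("bBL",(25,495),.046),("m1",(608,352),.008),("m2",(570,490),.008),("tab",(125,375),.084),("gfront",(268,325),.0185),("grear",(530,398),.0185),("wallR1",(583,393),.015),("wallR2",(566,453),.015)]:
    print(nm,ray("top",*px(x,y),z).round(4))
E
python3 m.py
python3 - <<'E'
from h import *
# guess fixture and back-project check onto both images
a=np.radians(-16); R=np.array([[np.cos(a),-np.sin(a)],[np.sin(a),np.cos(a)]])
P=cloud("top",np.load("top0.npy")); I=cv2.imread("pics/top0.png"); g=cv2.cvtColor(I,cv2.COLOR_BGR2GRAY)
# bridge top: fit lines from white mask near z .046
m=np.zeros(g.shape,bool); m[185:335,235:320]=1
b=m&(abs(P[...,2]-.048)<.007); b=cv2.morphologyEx(b.astype(np.uint8),cv2.MORPH_OPEN,np.ones((5,5)))
c=max(cv2.findContours(b,0,1)[0],key=cv2.contourArea); r=cv2.minAreaRect(c); print(r)
for q in cv2.boxPoints(r): print(q,ray("top",*q,.046).round(4))
E
```

```text
bTL [0.6293 0.1559 0.046 ]
bTR [0.6152 0.1021 0.046 ]
bBR [0.4188 0.1581 0.046 ]
bBL [0.4366 0.2099 0.046 ]
m1 [ 0.5032 -0.0398  0.008 ]
m2 [ 0.4424 -0.0237  0.008 ]
tab [0.4867 0.1658 0.084 ]
gfront [0.5116 0.1099 0.0185]
grear [ 0.4821 -0.0047  0.0185]
wallR1 [ 0.4848 -0.0282  0.015 ]
wallR2 [ 0.4586 -0.021   0.015 ]
((277.9819641113281, 255.6511993408203), (34.854408264160156, 134.1978759765625), 17.417970657348633)
[241.26846 314.45673] [0.4331 0.2103 0.046 ]
[281.43924 186.41232] [0.6305 0.1545 0.046 ]
[314.69547 196.84567] [0.6152 0.1028 0.046 ]
[274.5247  324.89008] [0.4184 0.1595 0.046 ]
```

servo_tool:
  steps:
    - {"hand": 1, "offset": [-0.038, -0.033, 0], "turn": [0, 0, 9]}
    - {"hand": 1, "offset": [-0.076, -0.066, 0], "turn": [0, 0, 18]}
    - {"hand": 1, "offset": [-0.115, -0.1, 0], "turn": [0, 0, 27]}
    - {"hand": 1, "offset": [-0.153, -0.133, 0], "turn": [0, 0, 36]}
    - {"hand": 1, "offset": [-0.19, -0.165, 0], "turn": [0, 0, 45]}

```text
time: 0.72
tool_pos: [0.467, 0.1692, 0.2308]
orientation: [[0.048, 0.999, -0.0], [0.999, -0.048, -0.0], [-0.0, -0.0, -1.0]]
wrist_force: [0.7, -0.5, 0.7]
gripper_width: 0.0004
gripper_force: 0.0
```

```bash
cat >> h.py <<'E'
YAW=-15.7; O=np.array([.5262,.155])
def fx(x,y,z):
    a=np.radians(YAW); return np.array([O[0]+x*np.cos(a)-y*np.sin(a),O[1]+x*np.sin(a)+y*np.cos(a),z])
def loc(p):
    a=np.radians(YAW); d=np.asarray(p)[:2]-O; return np.array([d[0]*np.cos(a)+d[1]*np.sin(a),-d[0]*np.sin(a)+d[1]*np.cos(a),p[2]])
def goto(t):
    from scipy.spatial.transform import Rotation as Ro
    s=get_state(); R=s["orientation"]; a=np.radians(YAW); ex=np.array([np.cos(a),np.sin(a),0]); z=np.array([0,0,-1.]); G=np.stack([np.cross(ex,z),ex,z],1)
    print("t",s["time"],"pos",s["tool_pos"].round(4),"loc",loc(s["tool_pos"]).round(4),"off",(R.T@(t-s["tool_pos"])).round(4),"turn",Ro.from_matrix(R.T@G).as_rotvec(degrees=True).round(2),"F",s["wrist_force"].round(1),"w",s["gripper_width"],s["gripper_force"])
E
python3 -c "
from h import *
goto(fx(0,-.200,.1))"
```

```text
t 0.725 pos [0.467  0.1692 0.2308] loc [-0.0609 -0.0024  0.2308] off [-0.2062  0.0152  0.1309] turn [-0.03  0.02 12.93] F [ 0.7 -0.5  0.7] w 0.00040272676760715677 0.0
```

servo_tool:
  steps:
    - {"hand": 1, "offset": [-0.05, 0.004, 0.0], "turn": [0, 0, 5]}
    - {"hand": 1, "offset": [-0.1, 0.008, 0.0], "turn": [0, 0, 9]}
    - {"hand": 1, "offset": [-0.15, 0.012, 0.03], "turn": [0, 0, 12.9]}
    - {"hand": 1, "offset": [-0.195, 0.015, 0.07], "turn": [0, 0, 12.9]}
    - {"hand": 1, "offset": [-0.206, 0.015, 0.12], "turn": [0, 0, 12.9]}

```text
time: 1.35
tool_pos: [0.4741, -0.0382, 0.111]
orientation: [[0.269, 0.963, 0.003], [0.963, -0.269, -0.001], [-0.0, 0.003, -1.0]]
wrist_force: [0.3, -0.2, 0.0]
gripper_width: 0.0002
gripper_force: 0.0
```

Run:
```python
from h import *
T,D=grab_frame("top"); S,_=grab_frame("scene"); goto(fx(0,-.200,.022))
o=[]
for n,I,c in(("top",T,(300,270)),("scene",S,(280,270))):
    J=I.copy()
    o.append(cv2.resize(J[c[1]-75:c[1]+75,c[0]-100:c[0]+100],(800,600) if 0 else (600,450),interpolation=cv2.INTER_CUBIC))
cv2.imwrite("pics/s1.png",cv2.resize(o[1],(800,600)))
cv2.imwrite("pics/t1.png",T)
for n,p in [("O win",(0,0,.046)),("mouth",(0,-.19,.008)),("mouthL",(-.012,-.19,.015)),("mouthR",(.012,-.19,.015)),("bridge1",(-.105,-.026,.046)),("bridge2",(-.105,.026,.046)),("bridge3",(.1,-.026,.046)),("tabtop",(-.040,0,.084)),("gf",(0,-.0475,.029)),("gr",(0,-.1655,.029))]:
    q=proj("scene",fx(*p)); print(n,"scene",q.round(1),"crop",((q-[180,195])*4).round())
```

```text
t 1.45 pos [ 0.4685 -0.0358  0.1049] loc [-0.0039 -0.1993  0.1049] off [-0.0007  0.005   0.0828] turn [-0.74  0.03  0.16] F [-1.1 -0.1 -1. ] w 0.00013486234808478563 0.0
O win scene [268.7 229.6] crop [355. 138.]
mouth scene [313.  343.8] crop [532. 595.]
mouthL scene [304.6 343.8] crop [498. 595.]
mouthR scene [321.2 338.3] crop [565. 573.]
bridge1 scene [205.  261.2] crop [100. 265.]
bridge2 scene [196.8 236.3] crop [ 67. 165.]
bridge3 scene [336.3 223.8] crop [625. 115.]
tabtop scene [240.6 219.2] crop [242.  97.]
gf scene [279.2 259.2] crop [397. 257.]
gr scene [306.5 321.2] crop [506. 505.]
```

View pics/s1.png

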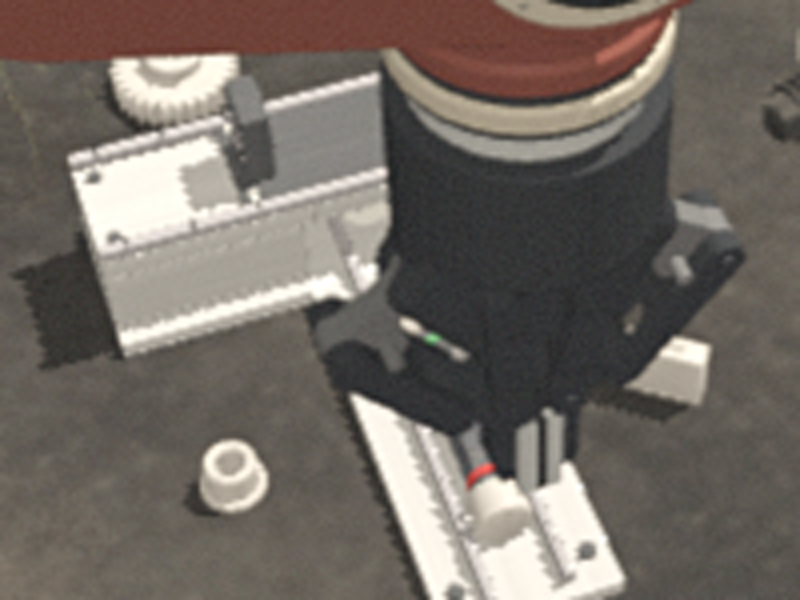

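The scene crop shows the gauge's rear face near (503,520), ahead of and beside the closed fingertips at (540,480). The bridge's left corners at (70,155) and (103,255) agree with the prediction to about 2–3 mm, and the tab top is at (245,88). Next I lower the fingers behind the gauge.

servo_tool:
  steps:
    - {"hand": 1, "offset": [-0.001, 0.003, 0.03], "turn": [0, 0, 0]}
    - {"hand": 1, "offset": [-0.001, 0.003, 0.06], "turn": [0, 0, 0]}
    - {"hand": 1, "offset": [-0.001, 0.003, 0.08], "turn": [0, 0, 0]}
    - {"hand": 1, "offset": [-0.001, 0.003, 0.08], "turn": [0, 0, 0]}
    - {"hand": 1, "offset": [-0.001, 0.003, 0.08], "turn": [0, 0, 0]}

```text
time: 2.08
tool_pos: [0.4775, -0.0373, 0.0333]
orientation: [[0.265, 0.964, 0.003], [0.964, -0.265, -0.001], [0.0, 0.003, -1.0]]
wrist_force: [-0.2, 0.4, 0.3]
gripper_width: 0.0001
gripper_force: 0.0
```

```bash
sed -i 's/O=np.array(.*/O=np.array([.5270,.1570])/' h.py; python3 -c "
from h import *
goto(fx(0,-.165,.021))"
```

```text
t 2.075 pos [ 0.4775 -0.0373  0.0333] loc [ 0.005  -0.2004  0.0333] off [ 0.0354 -0.0048  0.0123] turn [ 0.16 -0.01  0.36] F [-0.2  0.4  0.3] w 0.00012375928410947722 0.0
```

servo_tool:
  steps:
    - {"hand": 1, "offset": [0, -0.004, 0.01], "turn": [0, 0, 0.3]}
    - {"hand": 1, "offset": [0, -0.004, 0.01], "turn": [0, 0, 0.3]}
    - {"hand": 1, "offset": [0.008, -0.004, 0.01], "turn": [0, 0, 0.3]}
    - {"hand": 1, "offset": [0.016, -0.004, 0.01], "turn": [0, 0, 0.3]}
    - {"hand": 1, "offset": [0.016, -0.004, 0.01], "turn": [0, 0, 0.3]}

```text
time: 2.7
tool_pos: [0.4769, -0.0204, 0.0215]
orientation: [[0.269, 0.963, 0.0], [0.963, -0.269, -0.0], [0.0, 0.0, -1.0]]
wrist_force: [0.3, 0.3, 0.1]
gripper_width: 0.0
gripper_force: 0.0
```

```bash
python3 -c "
from h import *
goto(fx(0,-.112,.021))
T,D=grab_frame('top'); S,_=grab_frame('scene')
goto(fx(0,-.112,.021))
c=[cv2.resize(I[b-40:b+40,a-60:a+60],(480,320),interpolation=cv2.INTER_CUBIC)[:, :] for I,(a,b) in((S,(305,320)),)]
cv2.imwrite('pics/a2.png',c[0])"
```

```text
t 2.7 pos [ 0.4769 -0.0204  0.0215] loc [-0.0003 -0.1843  0.0215] off [0.0723 0.0004 0.0005] turn [ 0.02 -0.    0.08] F [0.3 0.3 0.1] w 3.118376506440185e-05 0.0
t 2.8 pos [ 0.4766 -0.0208  0.0214] loc [-0.0004 -0.1848  0.0214] off [0.0728 0.0004 0.0004] turn [0.01 0.01 0.05] F [ 0.4 -0.7 -0.5] w -4.384176613533866e-05 0.0
```

View pics/a2.png

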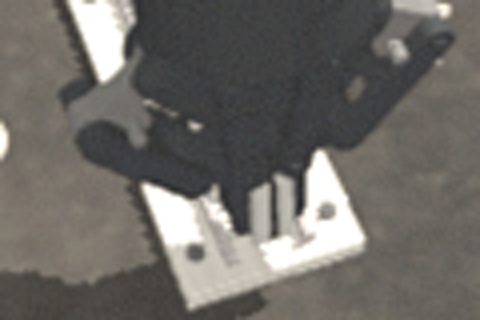

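The fingers at (270,210) are centred between the trough walls, at (225,240) and (300,240), just behind the gauge. Next I push.

servo_tool:
  steps:
    - {"hand": 1, "offset": [0.011, 0, 0], "turn": [0, 0, 0]}
    - {"hand": 1, "offset": [0.022, 0, 0], "turn": [0, 0, 0]}
    - {"hand": 1, "offset": [0.033, 0, 0], "turn": [0, 0, 0]}
    - {"hand": 1, "offset": [0.044, 0, 0], "turn": [0, 0, 0]}
    - {"hand": 1, "offset": [0.055, 0, 0], "turn": [0, 0, 0]}

```text
time: 3.42
tool_pos: [0.4916, 0.0328, 0.0213]
orientation: [[0.27, 0.963, 0.0], [0.963, -0.27, -0.0], [-0.0, 0.0, -1.0]]
wrist_force: [0.4, -0.7, 0.5]
gripper_width: 0.0001
gripper_force: 0.5
```

servo_tool:
  steps:
    - {"hand": 1, "offset": [0.002, 0, 0], "turn": [0, 0, 0]}
    - {"hand": 1, "offset": [0.004, 0, 0], "turn": [0, 0, 0]}
    - {"hand": 1, "offset": [0.006, 0, 0], "turn": [0, 0, 0]}
    - {"hand": 1, "offset": [0.008, 0, 0], "turn": [0, 0, 0]}
    - {"hand": 1, "offset": [0.008, 0, 0], "turn": [0, 0, 0]}

```text
time: 4.05
tool_pos: [0.4936, 0.0398, 0.0213]
orientation: [[0.271, 0.963, 0.0], [0.963, -0.271, 0.0], [0.0, 0.0, -1.0]]
wrist_force: [0.3, -0.3, 0.5]
gripper_width: -0.0002
gripper_force: 0.3
```

```bash
python3 -c "
from h import *
goto(fx(0,-.111,.021))"
```

```text
t 4.05 pos [0.4936 0.0398 0.0213] loc [-0.0004 -0.1219  0.0213] off [0.0109 0.0004 0.0003] turn [ 0.   -0.02  0.  ] F [ 0.3 -0.3  0.5] w -0.0001634983775849952 0.25333163794130087
```

servo_tool:
  steps:
    - {"hand": 1, "offset": [0.002, 0, 0], "turn": [0, 0, 0]}
    - {"hand": 1, "offset": [0.004, 0, 0], "turn": [0, 0, 0]}
    - {"hand": 1, "offset": [0.006, 0, 0], "turn": [0, 0, 0]}
    - {"hand": 1, "offset": [0.007, 0, 0], "turn": [0, 0, 0]}
    - {"hand": 1, "offset": [0.007, 0, 0], "turn": [0, 0, 0]}

```text
time: 4.68
tool_pos: [0.4955, 0.0467, 0.0213]
orientation: [[0.27, 0.963, 0.0], [0.963, -0.27, 0.0], [0.0, -0.0, -1.0]]
wrist_force: [-0.5, -0.4, 1.5]
gripper_width: -0.0002
gripper_force: 0.3
```

servo_tool:
  steps:
    - {"hand": 1, "offset": [0.001, 0, 0], "turn": [0, 0, 0]}
    - {"hand": 1, "offset": [0.002, 0, 0], "turn": [0, 0, 0]}
    - {"hand": 1, "offset": [0.003, 0, 0], "turn": [0, 0, 0]}
    - {"hand": 1, "offset": [0.003, 0, 0], "turn": [0, 0, 0]}
    - {"hand": 1, "offset": [0.003, 0, 0], "turn": [0, 0, 0]}

```text
time: 5.3
tool_pos: [0.4962, 0.0493, 0.0213]
orientation: [[0.27, 0.963, -0.0], [0.963, -0.27, -0.0], [-0.0, -0.0, -1.0]]
wrist_force: [-1.2, -2.6, 0.6]
gripper_width: 0.0
gripper_force: 1.1
```

servo_tool:
  steps:
    - {"hand": 1, "offset": [0.001, 0, 0], "turn": [0, 0, 0]}
    - {"hand": 1, "offset": [0.001, 0, 0], "turn": [0, 0, 0]}
    - {"hand": 1, "offset": [0.002, 0, 0], "turn": [0, 0, 0]}
    - {"hand": 1, "offset": [0.002, 0, 0], "turn": [0, 0, 0]}
    - {"hand": 1, "offset": [0.002, 0, 0], "turn": [0, 0, 0]}

```text
time: 5.92
tool_pos: [0.4963, 0.0494, 0.0213]
orientation: [[0.27, 0.963, -0.002], [0.963, -0.27, -0.004], [-0.005, -0.001, -1.0]]
wrist_force: [-2.4, -9.6, 3.4]
gripper_width: -0.0003
gripper_force: 5.0
```

```bash
python3 -c "
from h import *
goto(fx(0,-.111,.021))
T,D=grab_frame('top'); S,_=grab_frame('scene')
cv2.imwrite('pics/a3.png',np.hstack([cv2.resize(T[185:335,235:385],(400,400),interpolation=cv2.INTER_CUBIC),cv2.resize(S[190:340,190:340],(400,400),interpolation=cv2.INTER_CUBIC)]))"
```

```text
t 5.925 pos [0.4963 0.0494 0.0213] loc [-0.0005 -0.1119  0.0213] off [0.0009 0.0005 0.0003] turn [-0.03  0.26  0.06] F [-2.4 -9.6  3.4] w -0.00030076927497113385 4.980794442817569
```

View pics/a3.png

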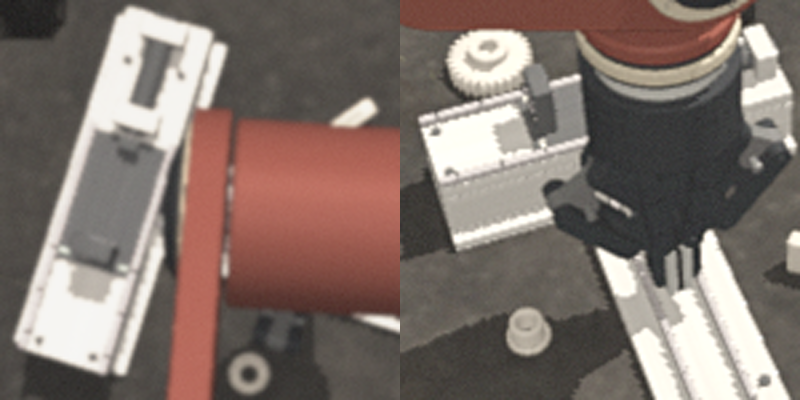

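The stop is reached: 10 N at 0.1 mm of motion, at fixture y = -111.9 mm against the expected -111 mm. In the picture the gauge is under the bridge and the tab is still shut, at (540,100) in the right half. Now I back off, rise and go over the tab.

servo_tool:
  steps:
    - {"hand": 1, "offset": [-0.01, 0, 0], "turn": [0, 0, 0]}
    - {"hand": 1, "offset": [-0.02, 0, 0], "turn": [0, 0, 0]}
    - {"hand": 1, "offset": [-0.02, 0, -0.04], "turn": [0, 0, 0]}
    - {"hand": 1, "offset": [-0.02, 0, -0.09], "turn": [0, 0, 0]}
    - {"hand": 1, "offset": [-0.02, 0, -0.11], "turn": [0, 0, 0]}

```text
time: 6.65
tool_pos: [0.4931, 0.0318, 0.1349]
orientation: [[0.271, 0.963, 0.006], [0.963, -0.271, 0.0], [0.002, 0.006, -1.0]]
wrist_force: [0.0, 0.3, 0.2]
gripper_width: 0.0003
gripper_force: 0.0
```

servo_tool:
  steps:
    - {"hand": 0, "offset": [0.04, -0.01, 0], "turn": [0, 0, 0]}
    - {"hand": 0, "offset": [0.08, -0.025, 0], "turn": [0, 0, 0]}
    - {"hand": 0, "offset": [0.13, -0.039, 0], "turn": [0, 0, 0]}
    - {"hand": 0, "offset": [0.13, -0.039, 0], "turn": [0, 0, 0]}
    - {"hand": 0, "offset": [0.13, -0.039, 0], "turn": [0, 0, 0]}

```text
time: 7.28
tool_pos: [0.4888, 0.1675, 0.1311]
orientation: [[0.27, 0.963, -0.0], [0.963, -0.27, -0.0], [-0.0, -0.0, -1.0]]
wrist_force: [0.1, -0.0, 0.3]
gripper_width: 0.0425
gripper_force: 0.0
```

```bash
python3 -c "
from h import *
T,D=grab_frame('top'); S,_=grab_frame('scene')
goto(fx(-.04,0,.058))
for p in [(-.046,-.012,.084),(-.034,-.012,.084),(-.046,.012,.084)]: print((proj('scene',fx(*p))-[180,150])*3.75)
cv2.imwrite('pics/s4.png',cv2.resize(S[150:310,180:340],(600,600),interpolation=cv2.INTER_CUBIC));cv2.imwrite('pics/t4.png',T)"
```

```text
t 7.375 pos [0.489  0.1668 0.1311] loc [-0.0392 -0.0009  0.1311] off [ 0.0009 -0.0007  0.0731] turn [-0.01  0.01 -0.06] F [ 0.1 -0.2  0.2] w 0.04264032594767559 0.0
[219.75764906 280.67371457]
[249.82315752 272.4275332 ]
[202.95653613 238.84557274]
```

View pics/s4.png

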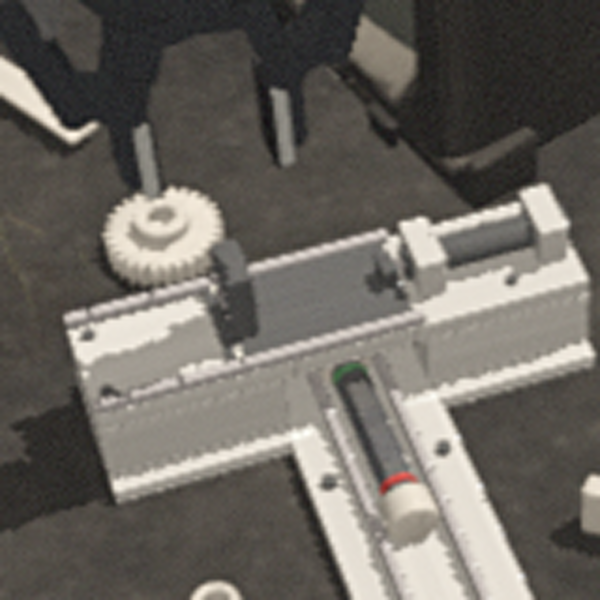

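The scene crop shows the shut tab with its top at (225–250, 240–285), within 2 mm of the prediction. The gauge is in place, and the open fingers are above and either side of the tab. Next I lower and grip.

servo_tool:
  steps:
    - {"hand": 0, "offset": [0.001, -0.001, 0.025], "turn": [0, 0, 0]}
    - {"hand": 0, "offset": [0.001, -0.001, 0.05], "turn": [0, 0, 0]}
    - {"hand": 0, "offset": [0.001, -0.001, 0.065], "turn": [0, 0, 0]}
    - {"hand": 0, "offset": [0.001, -0.001, 0.073], "turn": [0, 0, 0]}
    - {"hand": 0, "offset": [0.001, -0.001, 0.073], "turn": [0, 0, 0]}

```text
time: 8.0
tool_pos: [0.4883, 0.1686, 0.0581]
orientation: [[0.271, 0.963, -0.001], [0.963, -0.271, -0.0], [-0.0, -0.001, -1.0]]
wrist_force: [0.6, -0.7, -0.3]
gripper_width: 0.0427
gripper_force: 0.0
```

servo_tool:
  steps:
    - {"hand": 1, "offset": [0, 0, 0], "turn": [0, 0, 0]}
    - {"hand": 1, "offset": [0, 0, 0], "turn": [0, 0, 0]}
    - {"hand": 1, "offset": [0, 0, 0], "turn": [0, 0, 0]}
    - {"hand": 1, "offset": [0, 0, 0], "turn": [0, 0, 0]}
    - {"hand": 1, "offset": [0, 0, 0], "turn": [0, 0, 0]}

```text
time: 8.62
tool_pos: [0.4898, 0.1689, 0.0595]
orientation: [[0.271, 0.963, 0.003], [0.963, -0.271, 0.0], [0.001, 0.003, -1.0]]
wrist_force: [4.9, -2.3, 2.0]
gripper_width: 0.0111
gripper_force: 60.0
```

```bash
python3 -c "
from h import *
goto(fx(-.065,0,.058))"
```

```text
t 8.625 pos [0.4898 0.1689 0.0595] loc [-0.039   0.0014  0.0595] off [-0.0014 -0.026   0.0014] turn [ 0.19 -0.06  0.  ] F [ 4.9 -2.3  2. ] w 0.011071303085488957 59.95702385902405
```

Gripped: opening 11 mm, 60 N, and about 5 N of spring force. A small nudge toward shut should give the exact shut reference.

servo_tool:
  steps:
    - {"hand": 1, "offset": [0, 0.001, 0], "turn": [0, 0, 0]}
    - {"hand": 1, "offset": [0, 0.002, 0], "turn": [0, 0, 0]}
    - {"hand": 1, "offset": [0, 0.002, 0], "turn": [0, 0, 0]}
    - {"hand": 1, "offset": [0, 0.002, 0], "turn": [0, 0, 0]}
    - {"hand": 1, "offset": [0, 0.002, 0], "turn": [0, 0, 0]}

```text
time: 9.25
tool_pos: [0.4901, 0.1688, 0.0595]
orientation: [[0.27, 0.963, -0.001], [0.963, -0.27, 0.001], [0.0, -0.001, -1.0]]
wrist_force: [-1.1, -0.9, 9.0]
gripper_width: 0.0108
gripper_force: 60.9
```

```bash
python3 -c "
from h import *
goto(fx(-.065,0,.058))"
```

```text
t 9.25 pos [0.4901 0.1688 0.0595] loc [-0.0387  0.0014  0.0595] off [-0.0014 -0.0263  0.0015] turn [-0.06 -0.02  0.01] F [-1.1 -0.9  9. ] w 0.01075953390338862 60.914658308029175
```

servo_tool:
  steps:
    - {"hand": 1, "offset": [0, -0.004, -0.0015], "turn": [0, 0, 0]}
    - {"hand": 1, "offset": [0, -0.01, -0.0015], "turn": [0, 0, 0]}
    - {"hand": 1, "offset": [0, -0.017, -0.0015], "turn": [0, 0, 0]}
    - {"hand": 1, "offset": [0, -0.024, -0.0015], "turn": [0, 0, 0]}
    - {"hand": 1, "offset": [0, -0.024, -0.0015], "turn": [0, 0, 0]}

```text
time: 9.88
tool_pos: [0.4684, 0.1751, 0.0596]
orientation: [[0.27, 0.963, 0.005], [0.963, -0.27, 0.001], [0.002, 0.004, -1.0]]
wrist_force: [10.7, -0.3, -6.9]
gripper_width: 0.0106
gripper_force: 58.9
```

```bash
python3 -c "
from h import *
YAW
goto(fx(-.0637,0.0014,.0595))"
```

```text
t 9.875 pos [0.4684 0.1751 0.0596] loc [-0.0613  0.0015  0.0596] off [-0.0001 -0.0024  0.0001] turn [ 0.25 -0.11  0.01] F [10.7 -0.3 -6.9] w 0.010643834814337356 58.87651026248932
```

servo_tool:
  steps:
    - {"hand": 1, "offset": [0, -0.0012, 0.0007], "turn": [0, 0, 0]}
    - {"hand": 1, "offset": [0, -0.0025, 0.0007], "turn": [0, 0, 0]}
    - {"hand": 1, "offset": [0, -0.0025, 0.0007], "turn": [0, 0, 0]}
    - {"hand": 1, "offset": [0, -0.0025, 0.0007], "turn": [0, 0, 0]}
    - {"hand": 1, "offset": [0, -0.0025, 0.0007], "turn": [0, 0, 0]}

```text
time: 10.5
tool_pos: [0.4669, 0.1755, 0.0595]
orientation: [[0.271, 0.963, 0.006], [0.963, -0.271, 0.0], [0.002, 0.006, -1.0]]
wrist_force: [11.1, -0.4, -3.8]
gripper_width: 0.0103
gripper_force: 59.2
```

```bash
python3 -c "
from h import *
goto(fx(-.0637,0.0014,.0595))
S,_=grab_frame('scene'); T,_=grab_frame('top')
goto(fx(-.0637,0.0014,.0595))
cv2.imwrite('pics/s5.png',cv2.resize(S[190:290,180:340],(800,500),interpolation=cv2.INTER_CUBIC))"
```

```text
t 10.5 pos [0.4669 0.1755 0.0595] loc [-0.0628  0.0015  0.0595] off [-0.0001 -0.0009  0.    ] turn [ 0.33 -0.11  0.  ] F [11.1 -0.4 -3.8] w 0.010339756787914354 59.21739041805267
t 10.6 pos [0.467  0.1755 0.0596] loc [-0.0628  0.0015  0.0596] off [-0.0001 -0.0009  0.0001] turn [ 0.33 -0.11  0.  ] F [11.4 -1.7 -4.2] w 0.010972574753850262 59.21870827674866
```

View pics/s5.png

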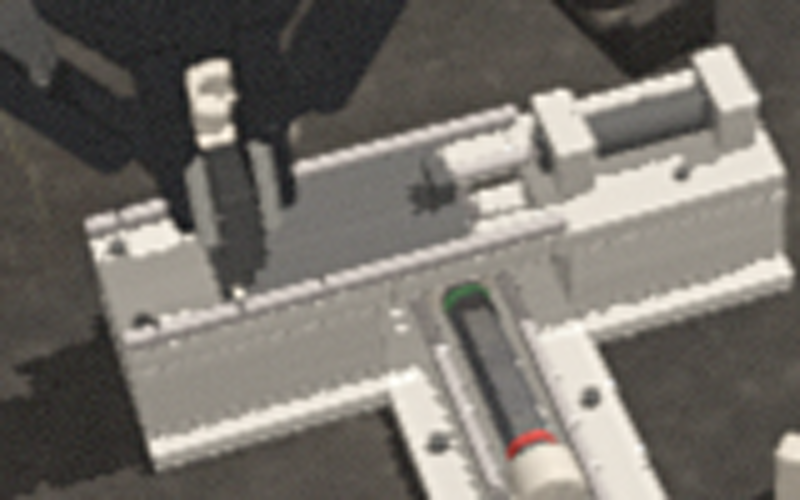

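The picture shows the tab gripped and pulled to about 24 mm, with the pointer at (240,292). The gauge's red ring is still at (530,440), so it has not moved. A final trim is left.

servo_tool:
  steps:
    - {"hand": 1, "offset": [0, -0.0013, 0.0003], "turn": [0, 0, 0]}
    - {"hand": 1, "offset": [0, -0.0013, 0.0003], "turn": [0, 0, 0]}
    - {"hand": 1, "offset": [0, -0.0013, 0.0003], "turn": [0, 0, 0]}
    - {"hand": 1, "offset": [0, -0.0013, 0.0003], "turn": [0, 0, 0]}
    - {"hand": 1, "offset": [0, -0.0013, 0.0003], "turn": [0, 0, 0]}

```text
time: 11.22
tool_pos: [0.466, 0.1757, 0.0595]
orientation: [[0.271, 0.963, 0.007], [0.963, -0.271, 0.0], [0.002, 0.006, -1.0]]
wrist_force: [11.8, -1.8, -3.3]
gripper_width: 0.0104
gripper_force: 59.3
```

```bash
python3 -c "
from h import *
goto(fx(-.0637,0.0014,.0595))
S,_=grab_frame('scene')
# white pointer tip near tab, before (s1 from shut state) vs now
A=cv2.imread('pics/scene0.png')
for n,p in (('shut',(0.,)),('half',(.025,)),('full',(.05,))): print(n, proj('scene',fx(-.0387-p[0],-.015,.052)).round(1))
cv2.imwrite('pics/s6.png',np.vstack([cv2.resize(I[215:265,195:275],(480,300),interpolation=cv2.INTER_CUBIC) for I in (A,S)]))"
```

```text
t 11.225 pos [0.466  0.1757 0.0595] loc [-0.0638  0.0015  0.0595] off [-0.0001  0.0001  0.    ] turn [ 0.37 -0.11  0.  ] F [11.8 -1.8 -3.3] w 0.010442514554975755 59.32257950305939
shut [246.2 239.7]
half [229.9 244.3]
full [213.3 249. ]
```

View pics/s6.png

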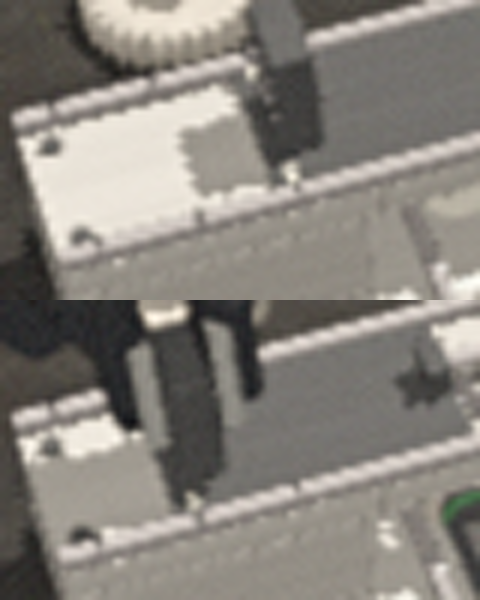

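The pointer sits relative to the half mark at (200,515) just as it sat relative to the shut mark before. The spring force of 11.9 N and the 25.1 mm of travel agree with that.

```bash
python3 -c "
from h import *
print(close_job())"
```

```text
the job is handed in; nothing more can be done
None
```

The job is handed in: the gauge was pushed home against the stop with the shutter shut, and the gripper is still holding the shutter at half travel, about 25 mm at 12 N (no verdict was returned).

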